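Turn the row of sample bottles round into the new rack

TASK

Move the four sample bottles from the wooden rack to the aluminium rack, one to a compartment, in reverse order: the bottle standing next to the wooden rack's steel post goes into the compartment farthest from the aluminium rack's post, the next one beside it, and so on, until the one farthest from the post in the old rack stands next to the post in the new one. Keep the bottles upright, set them down gently rather than dropping them, and leave each standing flat in its compartment.

Things in the scene. Friction and masses are not known exactly. Their poses are not given: they have to be found in the camera images.
- wood_rack: old rack, pale wood, fixed, left or right: floor 76 x 278 mm, walls and dividers 3 mm thick, 18 mm high. Four compartments (70 across, 65 along the row) centred at y = -102, -34, 34, 102 mm; at y = +147 an end block with a steel post, 53 mm high. Origin: centre of the four, on the table; y along the row to the post, z up. Bottles start on insets, undersides 12 mm above the table
- metal_rack: new rack, bare aluminium, fixed, left or right: same shape, size, origin and axes as the wooden one (compartment centres at y = -102, -34, 34, 102 mm, x = 0; steel post at y = +147 mm; walls and dividers 18 mm high). No insets: compartments empty at the start, floor 6 mm above the table
- jar: squat round white plastic jar, body 46 mm in diameter and 50 mm high, wide grey lid 48 mm in diameter above that, 64 mm high in all, about 130 g. Origin: centre of its underside, z up. Loose; starts upright on its inset
- tall_bottle: tall slim round white plastic bottle, body 34 mm in diameter up to 74 mm, then a grey cap 25 mm in diameter, 95 mm high in all, about 90 g. Origin: centre of its underside, z up. Loose; starts upright on its inset
- square_bottle: white plastic bottle of square section, 38 x 38 mm and 62 mm high, sides along its x and y axes (roughly those of the rack), then a round grey cap 26 mm in diameter, 80 mm high in all, about 110 g. Origin: centre of its underside, z up. Loose; starts upright on its inset
- flask: white plastic conical flask: base 46 mm in diameter, tapering from 6 mm to a neck 26 mm in diameter that runs straight from 48 to 90 mm height, then a grey stopper 29 mm in diameter, 100 mm high in all, about 100 g. Grip it by the neck. Origin: centre of its underside, z up. Loose; starts upright on its inset
- jar_inset: flat dark foam inset marked with a large pale disc, 58 mm, 66 x 62 x 6 mm, fixed in the wooden rack under the jar's starting place; it stays there, so it shows where in the old row the jar stood. Origin: centre of its underside; its y axis runs along the row. The four lie in random order
- tall_inset: flat dark foam inset marked with a small pale disc, 42 mm, 66 x 62 x 6 mm, fixed in the wooden rack under the tall bottle's starting place; it stays there, so it shows where in the old row the tall bottle stood. Origin: centre of its underside; its y axis runs along the row. The four lie in random order
- square_inset: flat dark foam inset marked with a pale square, 48 mm, 66 x 62 x 6 mm, fixed in the wooden rack under the square bottle's starting place; it stays there, so it shows where in the old row the square bottle stood. Origin: centre of its underside; its y axis runs along the row. The four lie in random order
- flask_inset: flat dark foam inset marked with a pale cross, 60 mm, 66 x 62 x 6 mm, fixed in the wooden rack under the flask's starting place; it stays there, so it shows where in the old row the flask stood. Origin: centre of its underside; its y axis runs along the row. The four lie in random order
Mind the look-alikes: they are no part of the job. What is shaped like the flask but red is not meant. Leave any orange look-alike of the jar alone.

How it is judged:
By the outcome, as a careful person would: the job done as asked, in the order asked, and still so for the second after the job is handed in, with the robot touching nothing.
It also fails if it takes over 99 s, if anything falls off the work surface, if the arm or the gripper's body presses on something with over 40 N, if the wrist force passes 120 N, or if a joint passes its speed limit or range.

ROBOT

A 6-joint arm with a two-finger parallel gripper is mounted at the origin on the work surface. World frame = base frame: x ahead of the robot, y to its left, z up, the work surface at z = 0. Lengths are in mm, angles in rad, forces in N, time in s.
With the tool pointing down it reaches from about 350 to 775 mm from the base axis. Payload 7.3 kg.
Tool frame: the origin (TCP) lies between the finger pads; the fingertips stand 22 mm ahead of it and the grasp point (between the pads) lies 3 mm ahead of it; z points along the fingers, x is the direction in which the jaws open and shut, and the axes are right-handed (so a half turn about z gives the same grasp; the last joint's range is limited). The gripper opens to 92 mm and grips with 3 to 60 N. Pads are 19 mm wide; open, the fingers measure 130 mm over their backs; the gripper's body (75 mm by 190 mm) begins 47 mm behind the grasp point.
Start: joints at [0.965, 0.342, 1.524, -0, 1.275, -0.146], TCP at [232.967, 470.499, 248.741] pointing down, gripper open.
Joint ranges: [-2.53, 2.53], [-0.77, 2.02], [0.04, 2.7], [-1, 4.14], [0.28, 2.66], [-3.11, 3.11]. Speed limits (rad/s): [2.57, 2.57, 3.14, 3.14, 3.14, 3.14].

INTERFACE

Orientations are given as [roll, pitch, yaw] about the fixed x, y, z axes, in that order (R = Rz(yaw) Ry(pitch) Rx(roll)).
In Python, from plant import * gives the robot as it stands. The module is installed in compiled form; this text tells all that it offers.
- The arm moves only by the shell command python3 -m handwheel 'ROWS' [OPENING]. ROWS is a JSON object of lists of equal length, an entry for each row: "translation": the shift along the world's x, y, z in units of 15 cm (1.0 is 15 cm), a list of three; "twist": the turn about the world's z in units of 90 degrees (1.0 is 90 degrees). In form: {"translation": [[tx, ty, tz], ...], "twist": [twist, ...]}. A call has exactly 8 rows; each row shifts and turns the pose as measured when the row begins; what a row does not reach is not made up. A row lasts 1/8 s, in which the tool goes at most 62.5 mm and 10.7 degrees, less where a joint would pass 70% of its speed; a pose out of reach is approached as far as the arm can. A call with a number of a shift or a turn outside -1 to 1 is refused whole. A call with a gripper value outside its range is refused whole. OPENING is the closure in counts, from 0 (fully open) to 255 (shut), set as the call begins (- or left out, the last holds). The fingers move at their own pace and stop on an object; the grip force is fixed at half the most. Time passes only in rows, so rows that do not move let the fingers close, or fill a call up. It gives the time, the measured TCP pose, the force and the opening at its end, in the units of the state.
- get_obs(): the state, without advancing time (a new reading comes with each control period).
- capture(name): name is "scene" or "side" or "wrist"; returns a dict with "img" (420x560x3 uint8, red, green, blue), "vertical_fov" (degrees; the focal length in pixels is half the picture's height over the tangent of half this angle, whatever the lens; pixels are square), "cx", "cy" (the principal point, pixels), "world_from_camera" (4x4, takes a point from camera to world coordinates). Camera axes: x right, y up, looking along -z (the intrinsics and any distortion apply to the point x, -y, -z); pixel columns grow to the right and rows downward; lengths in mm; the calibration is good to about 2 mm. The wrist camera is an equidistant fisheye: a pixel r from the principal point sees the ray r / f radians off the axis. A picture is of the moment at which its call begins. There is no depth.
- close_job(): hands the job in, once; it reports no verdict.
Trained networks look in the newest picture that a camera, given by its name, has taken for a name from the list of things; names that differ only in an ending like _2 or _b are one class to them, and where a whole thing is asked for, a point or a joint stands for the part that bears it (a point fixed in the world has none). Each returns a list of dicts, best first, with "score" (0 to 1); they miss things now and then, are a little off and sometimes report something else, mostly with a low value. They report only what shows in the picture. A call takes as long as a camera call. They do not tell look-alikes from the thing itself.
- search_frame(camera, label): "position" ([x, y, z] in mm, in the coordinates of the camera as it stood for that picture, good to about 4 mm: the middle of the surface that is visible of it).
- spot_point(camera, label): "position" ([x, y, z] in mm, in the coordinates of the camera as it stood for that picture, good to about 4 mm: a listed point, or the origin of a listed thing).
The state is a dict: "time": time; "joint_positions": joint angles; "dq": joint speeds; "tau": joint torques, N m; "tool_pos": TCP position; "tcp_rot": TCP orientation; "contact_force": force on the tool from outside, world axes, zero at the start; "moment": the same for the moment, N m; "grip_width": finger opening in mm.
Only numpy, scipy, OpenCV 4.12 (cv2) and the standard library are available. Lean on these libraries where they do the work, as an engineer would, in place of code of your own. Each camera call takes 0.05 s, during which the arm holds its last target.

## Working session

There is one attempt and no reset: what is moved stays moved. The work goes in short steps, Python scripts to look and compute and a shell command to move; the robot and the scene stay as the last step left them, time stands still between calls to the robot, and variables do not carry over. Pictures are saved under pics/ and viewed, and the job is handed in when it is done.

```bash
mkdir -p pics; cat > h.py <<'E'
from plant import *
import numpy as np, cv2
def snap(n,fn):
    c=capture(n); cv2.imwrite('pics/'+fn,c['img'][:,:,::-1]); return c
def w(c,p):
    return (np.array(c['world_from_camera'])@np.r_[p,1])[:3]
E
python3 - <<'E'
from h import *
o=get_obs(); print(o['time'],o['tool_pos'],o['tcp_rot'],o['grip_width'])
for n in ['scene','side']:
    c=snap(n,n+'1.png')
    print(n,c['vertical_fov'],c['cx'],c['cy'],np.round(c['world_from_camera'],3).tolist())
    for l in ['wood_rack','metal_rack','jar','tall_bottle','square_bottle','flask']:
        for r in spot_point(n,l)[:3]: print(l,round(r['score'],2),np.round(w(c,r['position'])))
E
```

```text
0.0 [232.74485056 470.17766557 248.04721628] [-3.14136438e+00  1.50964793e-03  1.11100317e+00] 91.84101067104277
scene 54.826336252120285 273.866440846469 213.5008136844258 [[-0.62, -0.616, 0.485, 977.202], [0.784, -0.481, 0.392, 342.073], [-0.009, 0.624, 0.782, 809.31], [0.0, 0.0, 0.0, 1.0]]
wood_rack 0.82 [ 507. -200.    0.]
metal_rack 0.82 [526. 199.   4.]
jar 0.84 [ 605. -210.   -5.]
jar 0.62 [ 500. -233.   12.]
tall_bottle 0.74 [506. -91.  11.]
square_bottle 0.94 [ 502. -169.   13.]
flask 0.94 [ 406. -332.   -1.]
flask 0.76 [ 503. -304.   12.]
flask 0.76 [ 498. -396.   -5.]
side 43.38307687713455 281.0618091200195 202.78796404173775 [[0.972, 0.171, -0.162, 340.487], [-0.235, 0.73, -0.642, -717.428], [0.009, 0.662, 0.75, 801.501], [0.0, 0.0, 0.0, 1.0]]
wood_rack 0.96 [ 501. -200.   -4.]
metal_rack 0.76 [529. 195.  -6.]
jar 0.97 [ 495. -234.   11.]
jar 0.96 [ 606. -215.   -0.]
tall_bottle 0.7 [ 499. -100.   15.]
tall_bottle 0.57 [ 500. -234.   13.]
square_bottle 0.93 [ 500. -167.   12.]
flask 0.88 [ 498. -305.   10.]
flask 0.65 [ 497. -398.    4.]
```

View pics/scene1.png

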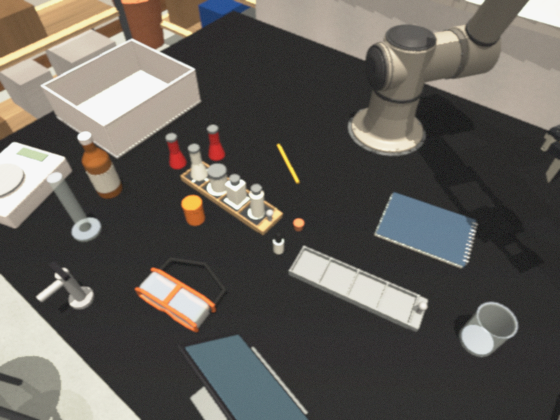

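View pics/side1.png

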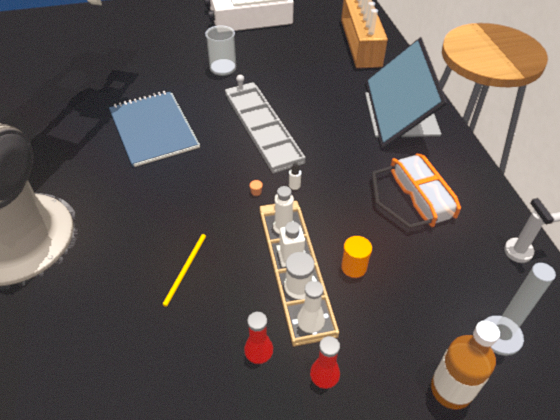

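```bash
cat >> h.py <<'E'
def proj(c,P):
    M=np.linalg.inv(np.array(c['world_from_camera'])); P=np.atleast_2d(P)
    q=(M@np.c_[P,np.ones(len(P))].T).T[:,:3]
    H=c['img'].shape[0]; f=H/2/np.tan(np.radians(c['vertical_fov'])/2)
    return np.c_[c['cx']+f*q[:,0]/-q[:,2], c['cy']-f*q[:,1]/-q[:,2]]
def rackpts(x,y,yaw):
    co,s=np.cos(yaw),np.sin(yaw)
    L=[]
    for yy in [-139,-68,0,68,139]: L.append([[-38,yy,18],[38,yy,18]])
    for xx in [-38,38]: L.append([[xx,-139,18],[xx,139,18]])
    L.append([[0,147,18],[0,147,53]])
    return [[[x+co*a-s*b,y+s*a+co*b,z] for a,b,z in l] for l in L]
def overlay(c,poses,fn,box,k=3):
    x0,y0,x1,y1=box
    im=cv2.resize(np.ascontiguousarray(c['img'][y0:y1,x0:x1,::-1]),None,fx=k,fy=k,interpolation=cv2.INTER_CUBIC)
    for p in poses:
        for l in rackpts(*p):
            q=((proj(c,l)-[x0,y0]+.5)*k).astype(int)
            cv2.line(im,tuple(map(int,q[0])),tuple(map(int,q[1])),(0,0,255),1)
    cv2.imwrite('pics/'+fn,im)
E
python3 - <<'E'
from h import *
p=[(503,-200,0),(527,197,0)]
c=capture('scene'); overlay(c,p,'o1.png',(170,140,440,340))
c=capture('side'); overlay(c,p,'o2.png',(215,60,345,350),2)
E
```

```text
(no output)
```

View pics/o1.png

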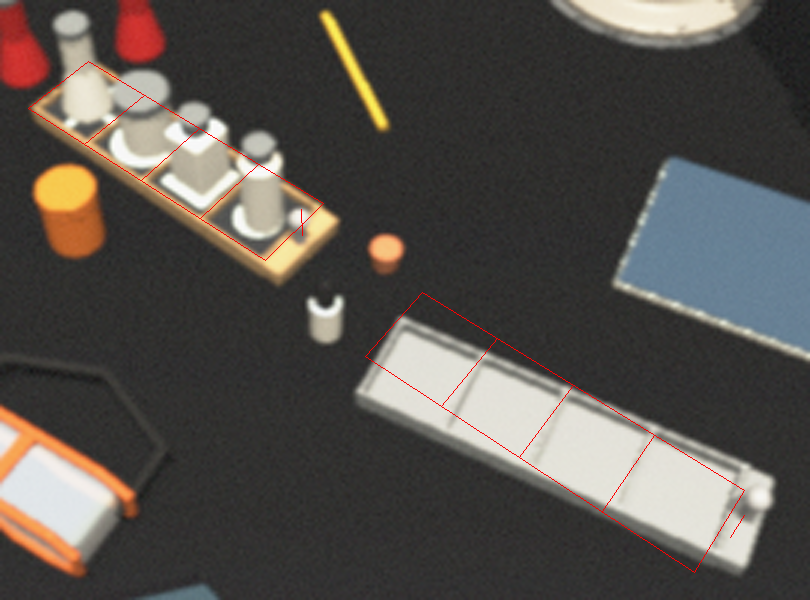

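View pics/o2.png

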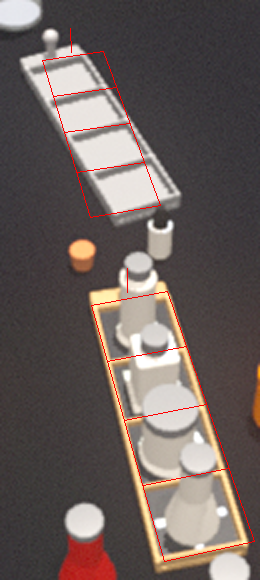

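```bash
python3 - <<'E'
from h import *
from scipy.optimize import least_squares
cs=capture('scene'); cd=capture('side')
def A(l): return np.array(l)/3+[170,140]-.5
def B(l): return np.array(l)/2+[215,60]-.5
def fit(loc,sa,sb,x0):
    loc=np.array(loc,float)
    def P(p):
        c,s=np.cos(p[2]),np.sin(p[2]); q=loc.copy(); q[:,0]=p[0]+c*loc[:,0]-s*loc[:,1]; q[:,1]=p[1]+s*loc[:,0]+c*loc[:,1]; return q
    def r(p):
        o=[]
        for c,m in((cs,sa),(cd,sb)):
            m=np.array([[np.nan,np.nan] if t is None else t for t in m],float)
            d=proj(c,P(p))-m; o.append(d[~np.isnan(d)])
        return np.concatenate(o)
    s=least_squares(r,x0,x_scale=[10,10,.1]); print(np.round(s.x,3),np.round(s.fun,1)); return s.x
loc=[[-38,-139,18],[38,-139,18],[0,147,53]]
m=fit(loc,[A([402,318]),A([357,392]),A([760,491])],[B([116,215]),B([178,195]),B([51,35])],[527,197,0.1])
# wood: corners (-38,-139),(38,-139),post top
wd=fit(loc,[None,A([31,107]),A([299,214])],[B([160,563]),B([246,544]),None],[503,-200,0])
p=[m,wd]
overlay(cs,p,'o3.png',(170,140,440,340))
overlay(cd,p,'o4.png',(215,60,345,350),2)
E
```

```text
[5.29082e+02 2.00063e+02 1.79000e-01] [-0.5 -1.3 -0.  -1.2  0.5 -0.4  0.  -0.5  1.5 -0.4  0.  -2.2]
[ 5.02304e+02 -2.00373e+02 -3.10000e-02] [ 0.3 -0.9 -0.2 -0.8 -1.  -0.8  1.5  0.1]
```

View pics/o3.png

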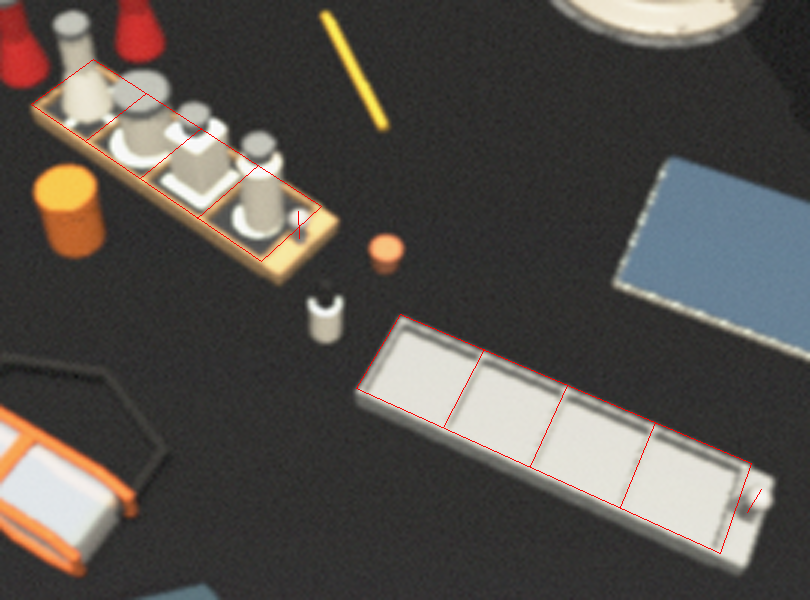

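View pics/o4.png

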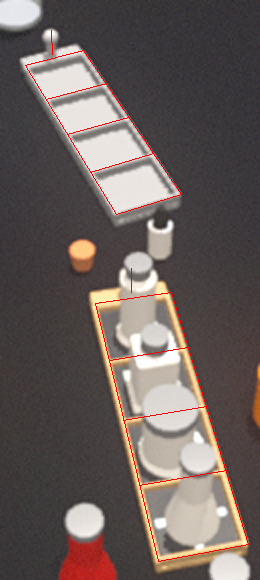

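```bash
cat >> h.py <<'E'
def back(c,uv,z):
    H=c['img'].shape[0]; f=H/2/np.tan(np.radians(c['vertical_fov'])/2)
    T=np.array(c['world_from_camera']); d=T[:3,:3]@np.array([(uv[0]-c['cx'])/f,-(uv[1]-c['cy'])/f,-1]); o=T[:3,3]
    return o+d*(z-o[2])/d[2]
E
python3 - <<'E'
from h import *
cs=capture('scene'); cd=capture('side')
A=lambda l: np.array(l)/3+[170,140]-.5
B=lambda l: np.array(l)/2+[215,60]-.5
for n,z,a,b in [('tall',107,(258,143),(138,263)),('sq',92,(195,112),(155,335)),('jar',76,(141,86),(170,400)),('flask',112,(71,22),(198,457))]:
    print(n,np.round(back(cs,A(a),z)),np.round(back(cd,B(b),z)))
E
python3 -m handwheel '{"translation":[[0.2,-0.36,0],[0.2,-0.36,0],[0.2,-0.36,0],[0.2,-0.36,0],[0.2,-0.36,0],[0.2,-0.36,0],[0.2,-0.36,0],[0.2,-0.36,0]],"twist":[-0.1,-0.1,-0.1,-0.1,-0.1,-0.1,-0.1,0]}' 0
```

```text
tall [506. -93. 107.] [502. -97. 107.]
sq [ 501. -165.   92.] [ 499. -168.   92.]
jar [ 496. -233.   76.] [ 498. -227.   76.]
flask [ 501. -304.  112.] [ 497. -307.  112.]
time: 2.0
tool_pos: [474.1, 33.6, 249.9]
tcp_rot: [-3.141, -0.007, -0.017]
contact_force: [1.1, 0.8, -0.2]
grip_width: 91.8
```

```bash
python3 -m handwheel '{"translation":[[0.07,-0.29,-0.1],[0.07,-0.29,-0.1],[0.05,-0.29,-0.1],[0,0,0],[0,0,0],[0,0,0],[0,0,0],[0,0,0]],"twist":[0,0,0,0,0,0,0,0]}'
python3 - <<'E'
from h import *
o=get_obs();print(o['tool_pos'],o['tcp_rot'])
c=snap('wrist','w1.png')
print(c['vertical_fov'],c['cx'],c['cy'],np.round(c['world_from_camera'],2).tolist())
for l in ['tall_bottle','square_bottle','jar','flask']:
  for r in spot_point('wrist',l)[:2]: print(l,round(r['score'],2),np.round(w(c,r['position'])))
E
```

```text
time: 3.0
tool_pos: [505.2, -102.7, 205.0]
tcp_rot: [-3.141, -0.011, -0.02]
contact_force: [-0.3, -0.3, -0.3]
grip_width: 91.8
[ 505.18633538 -102.73483352  204.98547792] [-3.14136975 -0.01129019 -0.02009596]
65.70646984690485 286.21066471480395 206.33251548418968 [[1.0, 0.02, -0.01, 504.93], [-0.02, 0.96, 0.26, -32.3], [0.01, -0.26, 0.96, 340.95], [0.0, 0.0, 0.0, 1.0]]
tall_bottle 0.64 [505. -95.  11.]
square_bottle 0.8 [ 496. -168.   10.]
jar 0.72 [ 496. -234.   11.]
jar 0.6 [ 604. -217.    0.]
```

View pics/w1.png

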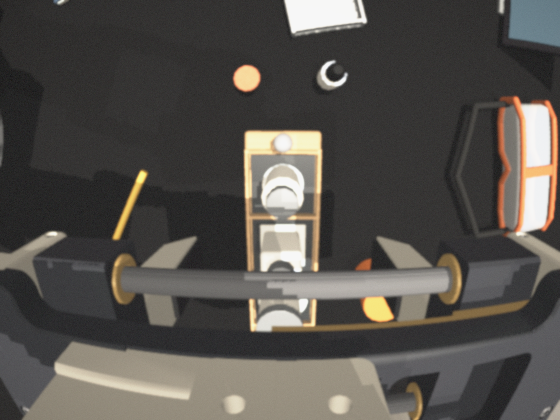

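```bash
python3 -m handwheel '{"translation":[[-0.01,0.04,-0.1],[0,0,-0.2],[0,0,-0.2],[0,0,-0.2],[0,0,-0.15],[0,0,-0.04],[0,0,0],[0,0,0]],"twist":[0,0,0,0,0,0,0,0]}'
```

```text
time: 4.25
tool_pos: [505.0, -97.9, 69.5]
tcp_rot: [3.14, -0.016, -0.022]
contact_force: [-0.1, 0.7, 0.9]
grip_width: 91.8
```

```bash
python3 -m handwheel '{"translation":[[0,0,0],[0,0,0],[0,0,0],[0,0,0],[0,0,0],[0,0,0],[0,0,0],[0,0,0]],"twist":[0,0,0,0,0,0,0,0]}' 255
```

```text
time: 5.25
tool_pos: [505.9, -98.2, 71.4]
tcp_rot: [3.139, -0.019, -0.022]
contact_force: [-0.2, 0.7, 0.2]
grip_width: 33.9
```

```bash
python3 -m handwheel '{"translation":[[0,0,0.1],[0,0,0.2],[0,0,0.2],[0,0.1,0],[0.07,0.3,0],[0.07,0.3,0],[0.07,0.3,0],[0.06,0.3,0]],"twist":[0,0,0,0,0.04,0.04,0.04,0.01]}'
python3 -m handwheel '{"translation":[[0,0,0],[0,0,0],[0,0,0],[0,0,0],[0,0,0],[0,0,0],[0,0,0],[0,0,0]],"twist":[0,0,0,0,0,0,0,0]}'
python3 - <<'E'
from h import *
o=get_obs();print(o['tool_pos'],o['tcp_rot'],o['contact_force'])
c=snap('side','s2.png')
print(c['img'].shape)
p=[(529,199.5,.179)]
overlay(c,p,'s2o.png',(200,40,340,240),3)
c=snap('scene','s2.png'); overlay(c,p,'s2p.png',(260,150,440,340),3)
E
```

```text
time: 6.25
tool_pos: [544.1, 103.0, 148.0]
tcp_rot: [3.14, -0.015, 0.183]
contact_force: [0.6, 0.2, -1.2]
grip_width: 33.5
time: 7.25
tool_pos: [541.9, 103.8, 145.8]
tcp_rot: [3.141, -0.011, 0.184]
contact_force: [-0.9, 0.2, -1.4]
grip_width: 33.6
[541.85170701 103.82707075 145.77841261] [ 3.14107582 -0.01090435  0.18378557] [-0.88194893  0.19646116 -1.42538721]
(420, 560, 3)
```

View pics/s2o.png

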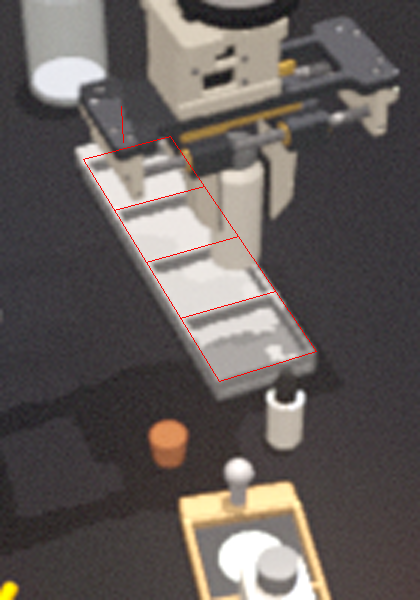

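View pics/s2p.png

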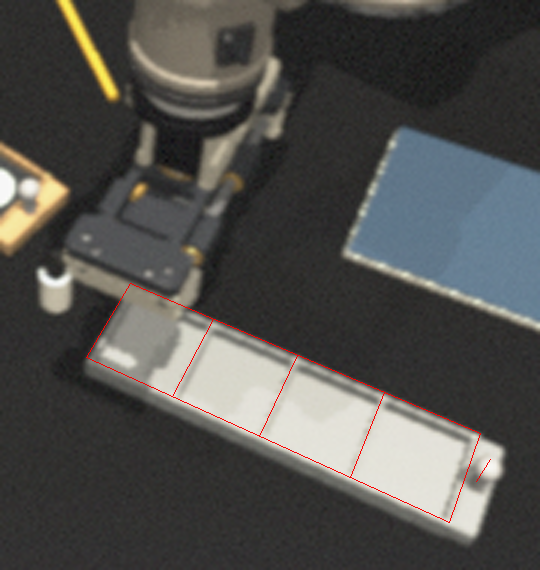

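```bash
python3 -m handwheel '{"translation":[[0.03,-0.03,-0.1],[0,0,-0.15],[0,0,-0.12],[0,0,-0.07],[0,0,-0.05],[0,0,0],[0,0,0],[0,0,0]],"twist":[0,0,0,0,0,0,0,0]}'
```

```text
time: 8.35
tool_pos: [547.5, 98.4, 67.6]
tcp_rot: [3.141, -0.012, 0.184]
contact_force: [0.2, 0.0, -0.7]
grip_width: 33.5
```

```bash
python3 -m handwheel '{"translation":[[0,0,-0.01],[0,0,-0.008],[0,0,0],[0,0,0],[0,0,0],[0,0,0],[0,0,0],[0,0,0]],"twist":[0,0,0,0,0,0,0,0]}'
```

```text
time: 9.35
tool_pos: [547.9, 98.4, 65.7]
tcp_rot: [3.14, -0.013, 0.184]
contact_force: [-0.2, -0.4, -0.4]
grip_width: 33.8
```

```bash
python3 -m handwheel '{"translation":[[0,0,-0.007],[0,0,-0.007],[0,0,0],[0,0,0],[0,0,0],[0,0,0],[0,0,0],[0,0,0]],"twist":[0,0,0,0,0,0,0,0]}'
```

```text
time: 10.35
tool_pos: [548.2, 98.5, 65.5]
tcp_rot: [3.14, -0.015, 0.184]
contact_force: [-1.3, 0.4, 1.0]
grip_width: 33.8
```

```bash
python3 -m handwheel '{"translation":[[0,0,-0.01],[0,0,-0.01],[0,0,0],[0,0,0],[0,0,0],[0,0,0],[0,0,0],[0,0,0]],"twist":[0,0,0,0,0,0,0,0]}'
```

```text
time: 11.35
tool_pos: [547.9, 98.4, 65.1]
tcp_rot: [3.14, -0.015, 0.185]
contact_force: [-1.3, 0.2, 1.9]
grip_width: 33.6
```

```bash
python3 -m handwheel '{"translation":[[0,0,0],[0,0,0],[0,0,0],[0,0,0],[0,0,0],[0,0,0],[0,0,0.1],[0,0,0.25]],"twist":[0,0,0,0,0,0,0,0]}' 0
```

```text
time: 12.35
tool_pos: [546.3, 98.2, 116.9]
tcp_rot: [3.141, -0.009, 0.185]
contact_force: [1.1, 0.7, 0.6]
grip_width: 91.7
```

```bash
python3 -m handwheel '{"translation":[[0,0,0.3],[0,-0.15,0.2],[-0.06,-0.3,0],[-0.06,-0.3,0],[-0.06,-0.3,0],[-0.06,-0.3,0],[-0.07,-0.3,0],[0,-0.1,0]],"twist":[0,0,-0.04,-0.04,-0.04,-0.01,0,0]}'
python3 - <<'E'
from h import *
c=snap('scene','s3.png')
im=c['img'][150:350,240:450,::-1]; cv2.imwrite('pics/s3.png',cv2.resize(im,None,fx=3,fy=3,interpolation=2))
o=get_obs();print(o['tool_pos'],o['tcp_rot'])
E
```

```text
time: 13.35
tool_pos: [500.3, -170.6, 207.8]
tcp_rot: [3.136, -0.028, -0.022]
contact_force: [-0.4, 0.7, -0.5]
grip_width: 91.9
[ 500.82163126 -171.37104071  207.85645974] [ 3.13503996 -0.02833867 -0.02226563]
```

View pics/s3.png

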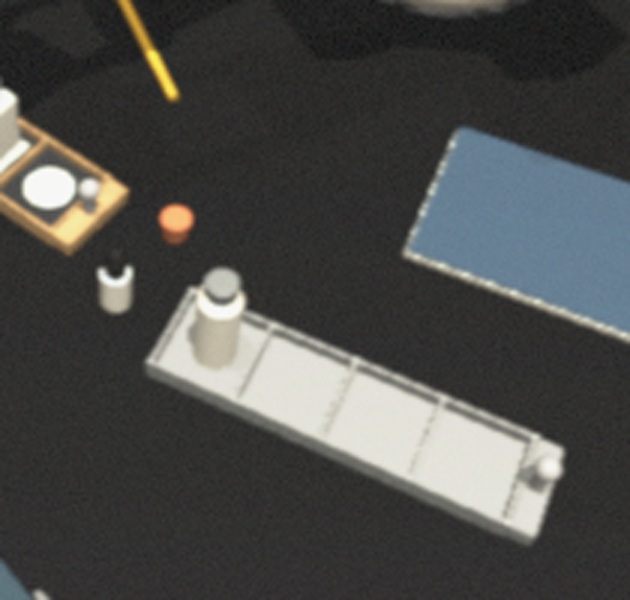

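```bash
python3 -m handwheel '{"translation":[[-0.01,0.03,-0.15],[0,0,-0.25],[0,0,-0.25],[0,0,-0.2],[0,0,-0.1],[0,0,-0.03],[0,0,0],[0,0,0]],"twist":[0,0,0,0,0,0,0,0]}'
```

```text
time: 14.4
tool_pos: [504.1, -161.8, 62.9]
tcp_rot: [3.133, -0.039, -0.018]
contact_force: [0.5, 0.8, 0.2]
grip_width: 92.0
```

```bash
python3 -m handwheel '{"translation":[[-0.01,-0.015,0],[-0.01,-0.015,0],[-0.01,0,0],[0,0,-0.01],[0,0,-0.01],[0,0,0],[0,0,0],[0,0,0]],"twist":[0,0,0,0,0,0,0,0]}'
```

```text
time: 15.4
tool_pos: [500.0, -167.2, 61.2]
tcp_rot: [3.132, -0.041, -0.019]
contact_force: [-0.7, -1.0, -0.1]
grip_width: 91.7
```

```bash
python3 -m handwheel '{"translation":[[0,0,0.4],[0,0,0.4],[0,0,0],[0,0,-0.1],[0,0,-0.1],[0,0,-0.1],[0,0,-0.1],[0,0,-0.1]],"twist":[0,0,0,0,0,0,0,0]}'
```

```text
time: 16.4
tool_pos: [494.9, -164.7, 96.8]
tcp_rot: [3.138, -0.028, -0.019]
contact_force: [0.1, -0.3, 0.9]
grip_width: 91.9
```

```bash
python3 -c "
from plant import *
o=get_obs();print(o['tcp_rot'],o['tool_pos'],o['joint_positions'])"
```

```text
[ 3.13827545 -0.02778299 -0.01901117] [ 494.88043474 -164.66138284   96.75270329] [-0.47351145  0.49803825  1.75291886  0.01211561  0.86425218 -0.46219825]
```

```bash
python3 -m handwheel '{"translation":[[0.01,-0.01,-0.05],[0.01,-0.01,-0.05],[0.01,0,-0.05],[0,0,-0.05],[0,0,-0.04],[0,0,0],[0,0,0],[0,0,0]],"twist":[0,0,0,0,0,0,0,0]}'
```

```text
time: 17.4
tool_pos: [497.6, -166.9, 54.6]
tcp_rot: [3.141, -0.022, -0.019]
contact_force: [-0.3, -0.0, 1.0]
grip_width: 91.7
```

```bash
python3 -m handwheel '{"translation":[[0.01,0,0.03],[0,0,0],[0,0,0],[0,0,0],[0,0,0],[0,0,0],[0,0,0],[0,0,0]],"twist":[0,0,0,0,0,0,0,0]}'
python3 -m handwheel '{"translation":[[0,0,0],[0,0,0],[0,0,0],[0,0,0],[0,0,0],[0,0,0],[0,0,0],[0,0,0]],"twist":[0,0,0,0,0,0,0,0]}' 255
```

```text
time: 18.4
tool_pos: [499.5, -166.9, 59.9]
tcp_rot: [3.141, -0.023, -0.019]
contact_force: [1.0, 0.6, -0.3]
grip_width: 91.8
time: 19.4
tool_pos: [499.5, -167.0, 59.9]
tcp_rot: [3.141, -0.023, -0.019]
contact_force: [0.2, 1.2, -0.5]
grip_width: 37.9
```

```bash
python3 -m handwheel '{"translation":[[0,0,0.1],[0,0,0.2],[0,0,0.25],[0,0.05,0.22],[0.03,0.25,0],[0.03,0.25,0],[0.03,0.25,0],[0.03,0.25,0]],"twist":[0,0,0,0,0.03,0.03,0.03,0.02]}'
python3 -m handwheel '{"translation":[[0.03,0.25,0],[0.03,0.25,0],[0.03,0.25,0],[0.03,0.25,0],[0,0.1,0],[0,0,0],[0,0,0],[0,0,0]],"twist":[0.02,0,0,0,0,0,0,0]}'
```

```text
time: 20.4
tool_pos: [517.2, -7.3, 186.1]
tcp_rot: [3.139, -0.027, 0.154]
contact_force: [0.8, -0.7, -1.5]
grip_width: 37.6
time: 21.4
tool_pos: [534.5, 162.9, 191.7]
tcp_rot: [3.137, -0.031, 0.188]
contact_force: [-0.3, -0.7, -0.4]
grip_width: 37.5
```

```bash
python3 -m handwheel '{"translation":[[0,0.02,-0.1],[0,0,-0.1],[0,0,-0.1],[0,0,-0.1],[0,0,-0.1],[0,0,-0.1],[0,0,-0.08],[0,0,-0.04]],"twist":[0,0,0,0,0,0,0,0]}'
python3 -c "
from h import *
c=snap('scene','s4.png')
im=c['img'][150:350,240:450,::-1]; cv2.imwrite('pics/s4.png',cv2.resize(im,None,fx=3,fy=3,interpolation=2))"
```

```text
time: 22.4
tool_pos: [532.9, 163.5, 73.8]
tcp_rot: [3.137, -0.026, 0.185]
contact_force: [0.4, -0.0, -0.7]
grip_width: 37.8
```

View pics/s4.png

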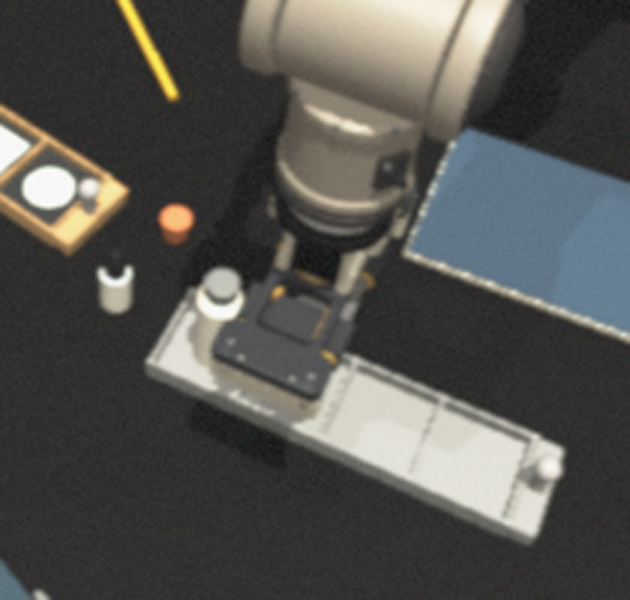

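```bash
python3 -m handwheel '{"translation":[[0.01,0.025,-0.04],[0.01,0,-0.03],[0,0,-0.02],[0,0,-0.01],[0,0,0],[0,0,0],[0,0,0],[0,0,0]],"twist":[0,0,0,0,0,0,0,0]}'
```

```text
time: 23.45
tool_pos: [537.1, 167.8, 58.8]
tcp_rot: [3.137, -0.029, 0.185]
contact_force: [-0.4, 0.4, -1.7]
grip_width: 37.6
```

```bash
python3 -m handwheel '{"translation":[[0,0,-0.01],[0,0,-0.01],[0,0,-0.01],[0,0,-0.005],[0,0,0],[0,0,0],[0,0,0],[0,0,0]],"twist":[0,0,0,0,0,0,0,0]}'
```

```text
time: 24.45
tool_pos: [537.2, 167.8, 54.1]
tcp_rot: [3.137, -0.029, 0.185]
contact_force: [-0.1, -0.3, 0.1]
grip_width: 38.1
```

```bash
python3 -m handwheel '{"translation":[[0,0,-0.007],[0,0,-0.007],[0,0,0],[0,0,0],[0,0,0],[0,0,0],[0,0,0],[0,0,0]],"twist":[0,0,0,0,0,0,0,0]}'
```

```text
time: 25.45
tool_pos: [537.3, 167.8, 54.1]
tcp_rot: [3.137, -0.03, 0.186]
contact_force: [0.0, -1.0, 1.4]
grip_width: 38.1
```

Contact: z no longer falls at 54.1, as expected. Release and lift.

```bash
python3 -m handwheel '{"translation":[[0,0,0],[0,0,0],[0,0,0],[0,0,0],[0,0,0],[0,0,0.1],[0,0,0.35],[0,0,0.4]],"twist":[0,0,0,0,0,0,0,0]}' 0
python3 -m handwheel '{"translation":[[0,0,0.1],[-0.03,-0.25,0],[-0.03,-0.25,0],[-0.03,-0.25,0],[-0.03,-0.25,0],[-0.03,-0.25,0],[-0.03,-0.25,0],[-0.03,-0.25,0]],"twist":[0,-0.03,-0.03,-0.03,-0.03,-0.01,0,0]}'
```

```text
time: 26.45
tool_pos: [534.7, 167.2, 181.8]
tcp_rot: [3.137, -0.021, 0.185]
contact_force: [1.9, -0.3, -1.1]
grip_width: 91.3
time: 27.45
tool_pos: [505.0, -99.9, 213.8]
tcp_rot: [3.135, -0.045, -0.02]
contact_force: [1.6, -0.0, 0.7]
grip_width: 92.0
```

```bash
python3 -c "
from h import *
c=snap('scene','s5.png')
im=c['img'][150:350,170:450,::-1]; cv2.imwrite('pics/s5.png',cv2.resize(im,None,fx=2.8,fy=2.8,interpolation=2))"
```

```text
(no output)
```

View pics/s5.png

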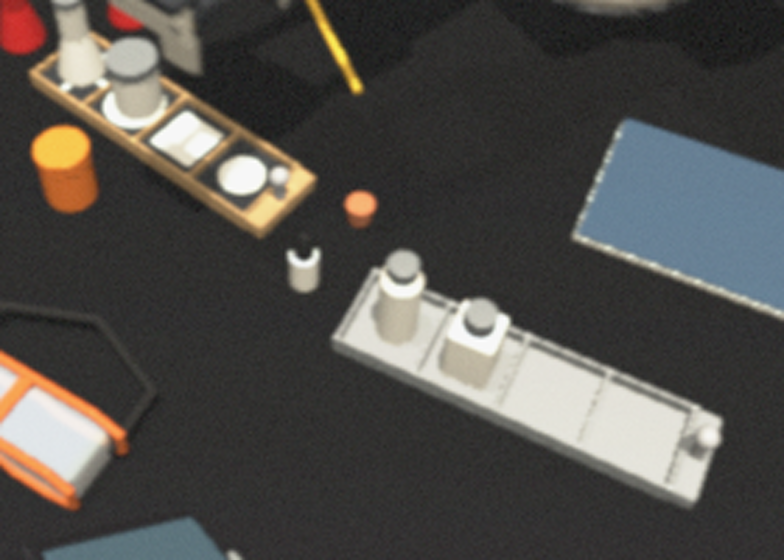

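```bash
python3 -m handwheel '{"translation":[[-0.01,-0.13,0],[-0.01,-0.13,0],[-0.01,-0.13,0],[-0.01,-0.13,0],[-0.01,-0.13,0],[0,-0.13,0],[0,-0.05,0],[0,0,0]],"twist":[0,0,0,0,0,0,0,0]}'
python3 -m handwheel '{"translation":[[0,0,0.4],[0,0,0.4],[0,0,-0.12],[0,0,-0.12],[0,0,-0.12],[0,0,-0.12],[0,0,-0.12],[0,0,-0.12]],"twist":[0,0,0,0,0,0,0,0]}'
```

```text
time: 28.5
tool_pos: [496.8, -234.9, 219.0]
tcp_rot: [3.131, -0.051, -0.024]
contact_force: [-0.1, -0.2, 0.6]
grip_width: 91.9
time: 29.5
tool_pos: [497.4, -229.5, 232.9]
tcp_rot: [3.132, -0.053, -0.019]
contact_force: [0.0, -0.2, -0.4]
grip_width: 92.3
```

```bash
python3 -m handwheel '{"translation":[[0,-0.01,-0.1],[0,-0.01,-0.1],[0,0,-0.1],[0,0,-0.1],[0,0,-0.1],[0,0,-0.1],[0,0,-0.1],[0,0,-0.1]],"twist":[0,0,0,0,0,0,0,0]}'
```

```text
time: 30.5
tool_pos: [498.0, -231.6, 106.8]
tcp_rot: [3.132, -0.053, -0.017]
contact_force: [-0.2, -0.9, -0.2]
grip_width: 91.8
```

```bash
python3 -m handwheel '{"translation":[[0,0,0.4],[0,0,0.4],[0,0,0],[0,0,-0.08],[0,0,-0.08],[0,0,-0.08],[0,0,-0.08],[0,0,-0.08]],"twist":[0,0,0,0,0,0,0,0]}'
python3 -m handwheel '{"translation":[[0,0,-0.08],[0,0,-0.08],[0,0,-0.08],[0,0,-0.08],[0,0,-0.08],[0,0,-0.08],[0,0,-0.06],[0,0,0]],"twist":[0,0,0,0,0,0,0,0]}'
```

```text
time: 31.5
tool_pos: [495.0, -229.6, 156.2]
tcp_rot: [3.14, -0.041, -0.018]
contact_force: [0.4, 1.0, -0.4]
grip_width: 91.7
time: 32.5
tool_pos: [494.6, -229.4, 68.2]
tcp_rot: [3.141, -0.039, -0.018]
contact_force: [0.7, -0.7, 0.3]
grip_width: 91.8
```

```bash
python3 -m handwheel '{"translation":[[0.01,-0.015,0.01],[0.01,0,0.01],[0,0,0.005],[0,0,0],[0,0,0],[0,0,0],[0,0,0],[0,0,0]],"twist":[0,0,0,0,0,0,0,0]}'
python3 -m handwheel '{"translation":[[0,0,0],[0,0,0],[0,0,0],[0,0,0],[0,0,0],[0,0,0],[0,0,0],[0,0,0]],"twist":[0,0,0,0,0,0,0,0]}' 255
python3 -c "
from h import *
c=snap('side','s6.png')
im=c['img'][180:360,220:400,::-1]; cv2.imwrite('pics/s6.png',cv2.resize(im,None,fx=3,fy=3,interpolation=2))"
```

```text
time: 33.5
tool_pos: [498.7, -232.3, 73.7]
tcp_rot: [3.14, -0.042, -0.018]
contact_force: [-0.4, 0.0, 0.7]
grip_width: 91.8
time: 34.5
tool_pos: [498.5, -232.3, 73.5]
tcp_rot: [3.14, -0.041, -0.018]
contact_force: [-0.7, -0.1, -0.3]
grip_width: 47.4
```

View pics/s6.png

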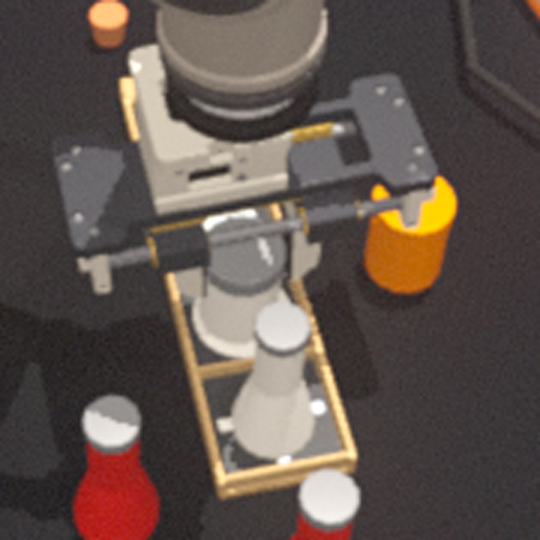

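```bash
python3 -m handwheel '{"translation":[[0,0,0.1],[0,0,0.2],[0,0,0.25],[0,0.05,0.25],[0.02,0.22,0],[0.02,0.28,0],[0.02,0.28,0],[0.02,0.28,0]],"twist":[0,0,0,0,0.03,0.03,0.03,0.02]}'
python3 -m handwheel '{"translation":[[0.02,0.28,0],[0.02,0.28,0],[0.02,0.28,0],[0.02,0.28,0],[0,0.25,0],[0,0.25,0],[0,0.15,0],[0,0.05,0]],"twist":[0.02,0,0,0,0,0,0,0]}'
```

```text
time: 35.55
tool_pos: [510.4, -63.9, 204.7]
tcp_rot: [3.137, -0.047, 0.155]
contact_force: [-0.5, -0.0, -1.0]
grip_width: 46.9
time: 36.55
tool_pos: [521.6, 220.8, 213.1]
tcp_rot: [3.136, -0.056, 0.191]
contact_force: [-0.2, 0.0, -1.7]
grip_width: 47.4
```

```bash
python3 -m handwheel '{"translation":[[0.01,0.04,-0.1],[0,0.03,-0.1],[0,0,-0.1],[0,0,-0.1],[0,0,-0.1],[0,0,-0.1],[0,0,-0.1],[0,0,-0.05]],"twist":[0,0,0,0,0,0,0,0]}'
python3 -c "
from h import *
c=snap('side','s7.png')
im=c['img'][20:220,180:380,::-1]; cv2.imwrite('pics/s7.png',cv2.resize(im,None,fx=3,fy=3,interpolation=2))"
```

```text
time: 37.55
tool_pos: [522.4, 228.1, 91.7]
tcp_rot: [3.134, -0.052, 0.188]
contact_force: [-0.5, 0.5, -0.7]
grip_width: 47.2
```

View pics/s7.png

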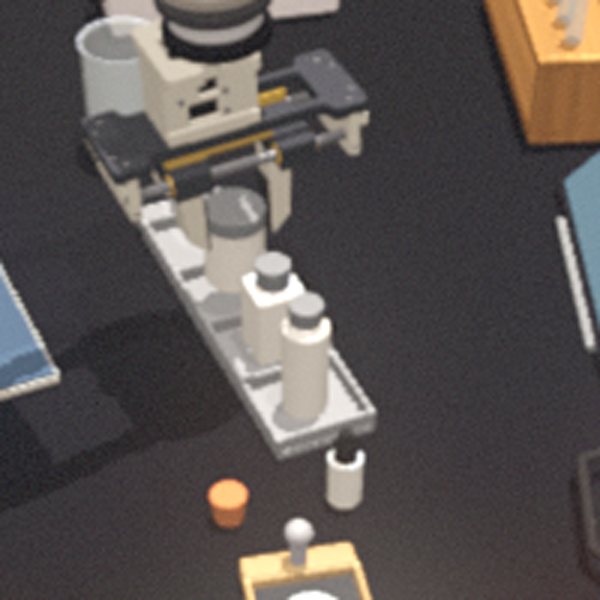

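```bash
python3 -m handwheel '{"translation":[[0,0.02,-0.04],[0,0.015,-0.03],[0,0,-0.02],[0,0,-0.015],[0,0,-0.01],[0,0,0],[0,0,0],[0,0,0]],"twist":[0,0,0,0,0,0,0,0]}'
```

```text
time: 38.6
tool_pos: [523.2, 234.1, 74.2]
tcp_rot: [3.135, -0.054, 0.188]
contact_force: [0.3, 0.5, -1.5]
grip_width: 47.3
```

```bash
python3 -m handwheel '{"translation":[[0,0,-0.01],[0,0,-0.01],[0,0,-0.01],[0,0,-0.01],[0,0,0],[0,0,0],[0,0,0],[0,0,0]],"twist":[0,0,0,0,0,0,0,0]}'
```

```text
time: 39.6
tool_pos: [523.2, 234.1, 67.8]
tcp_rot: [3.135, -0.055, 0.188]
contact_force: [-0.2, -0.0, -1.4]
grip_width: 47.4
```

```bash
python3 -m handwheel '{"translation":[[0,0,-0.007],[0,0,-0.007],[0,0,0],[0,0,0],[0,0,0],[0,0,0],[0,0,0],[0,0,0]],"twist":[0,0,0,0,0,0,0,0]}'
```

```text
time: 40.6
tool_pos: [523.5, 234.1, 67.3]
tcp_rot: [3.134, -0.056, 0.188]
contact_force: [-1.1, 0.7, -0.3]
grip_width: 47.1
```

```bash
python3 -m handwheel '{"translation":[[0,0,-0.01],[0,0,-0.01],[0,0,0],[0,0,0],[0,0,0],[0,0,0],[0,0,0],[0,0,0]],"twist":[0,0,0,0,0,0,0,0]}'
```

```text
time: 41.6
tool_pos: [523.5, 234.0, 67.2]
tcp_rot: [3.134, -0.057, 0.188]
contact_force: [-1.2, -0.9, 1.6]
grip_width: 47.5
```

Contact at 67.2. Release and rise (fast, which also reduces the tilt).

```bash
python3 -m handwheel '{"translation":[[0,0,0],[0,0,0],[0,0,0],[0,0,0],[0,0,0],[0,0,0.1],[0,0,0.4],[0,0,0.4]],"twist":[0,0,0,0,0,0,0,0]}' 0
python3 -m handwheel '{"translation":[[0,-0.1,0],[-0.02,-0.2,0],[-0.02,-0.2,0],[-0.02,-0.2,0],[-0.02,-0.2,0],[-0.02,-0.2,0],[-0.02,-0.2,0],[-0.02,-0.2,0]],"twist":[0,-0.02,-0.02,-0.02,-0.02,-0.02,-0.02,-0.01]}'
```

```text
time: 42.6
tool_pos: [520.9, 233.1, 202.4]
tcp_rot: [3.133, -0.047, 0.188]
contact_force: [2.1, 0.3, -0.2]
grip_width: 91.8
time: 43.6
tool_pos: [498.0, 1.8, 208.6]
tcp_rot: [3.134, -0.057, -0.02]
contact_force: [0.5, -0.2, 0.0]
grip_width: 92.0
```

```bash
python3 -c "
from h import *
c=snap('scene','s8.png')
im=c['img'][150:350,170:450,::-1]; cv2.imwrite('pics/s8.png',cv2.resize(im,None,fx=2.8,fy=2.8,interpolation=2))"
```

```text
(no output)
```

View pics/s8.png

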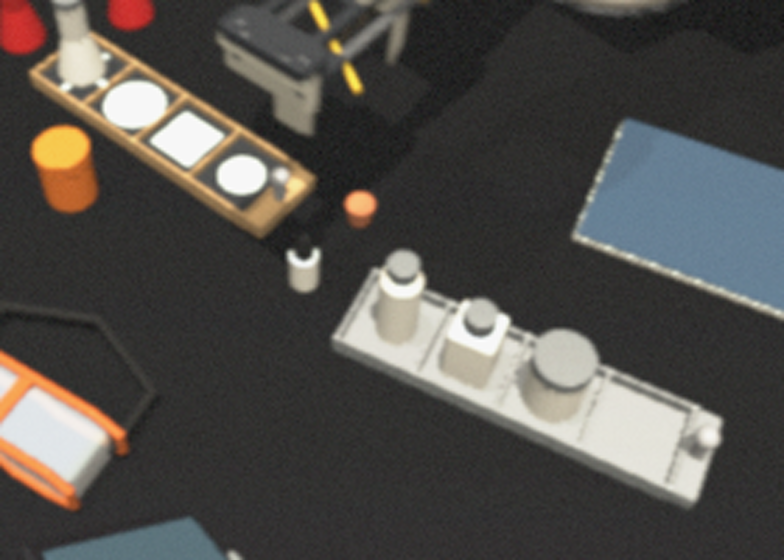

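```bash
python3 -m handwheel '{"translation":[[0,-0.2,0],[0,-0.2,0],[0,-0.2,0],[0,-0.2,0],[0,-0.2,0],[0,-0.2,0],[0,-0.2,0],[0,-0.2,0]],"twist":[0,0,0,0,0,0,0,0]}'
```

```text
time: 44.65
tool_pos: [492.7, -248.0, 206.6]
tcp_rot: [3.135, -0.05, -0.022]
contact_force: [-0.6, 0.2, 0.3]
grip_width: 91.9
```

```bash
python3 -m handwheel '{"translation":[[0.01,-0.1,0],[0.01,-0.1,0],[0.01,-0.1,0],[0.01,-0.05,0],[0,0,-0.1],[0,0,-0.1],[0,0,-0.1],[0,0,-0.1]],"twist":[0,0,0,0,0,0,0,0]}'
python3 -c "
from h import *
o=get_obs();print(o['tool_pos'],o['tcp_rot'])
c=snap('wrist','w2.png')
for l in ['flask']:
  for r in spot_point('wrist',l)[:3]: print(l,round(r['score'],2),np.round(w(c,r['position'])))"
```

```text
time: 45.65
tool_pos: [498.3, -301.7, 141.9]
tcp_rot: [3.137, -0.049, -0.022]
contact_force: [-0.1, -0.2, 0.6]
grip_width: 91.9
[ 498.27897888 -301.65490969  141.87914173] [ 3.13710081 -0.04858911 -0.0218582 ]
flask 0.91 [ 492. -400.   -1.]
flask 0.59 [ 496. -307.   15.]
flask 0.56 [ 402. -328.   -1.]
```

View pics/w2.png

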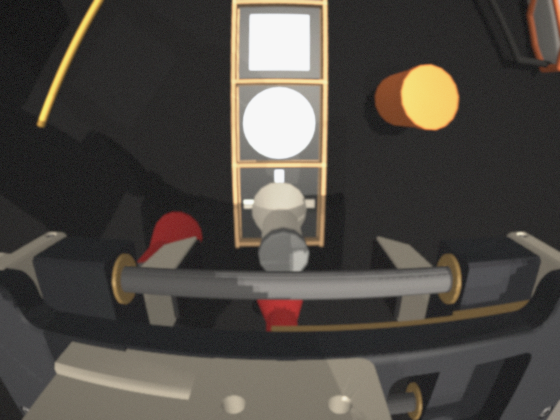

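```bash
python3 -m handwheel '{"translation":[[0,0,0.4],[0,0,0.4],[0,0,0],[0,0,-0.1],[0,0,-0.1],[0,0,-0.1],[0,0,-0.1],[0,0,-0.1]],"twist":[0,0,0,0,0,0,0,0]}'
python3 -m handwheel '{"translation":[[0,-0.02,-0.1],[0,0,-0.1],[0,0,-0.1],[0,0,-0.1],[0,0,-0.1],[0,0,-0.05],[0,0,0],[0,0,0]],"twist":[0,0,0,0,0,0,0,0]}'
```

```text
time: 46.75
tool_pos: [494.1, -297.9, 176.8]
tcp_rot: [-3.136, -0.036, -0.022]
contact_force: [0.1, -0.1, 0.2]
grip_width: 91.9
time: 47.75
tool_pos: [492.1, -299.6, 83.9]
tcp_rot: [-3.131, -0.03, -0.022]
contact_force: [-0.1, -0.1, -0.1]
grip_width: 91.8
```

```bash
python3 -m handwheel '{"translation":[[0.02,-0.018,0],[0.02,-0.018,0],[0,0,0],[0,0,0],[0,0,0],[0,0,0],[0,0,0],[0,0,0]],"twist":[0,0,0,0,0,0,0,0]}'
python3 -m handwheel '{"translation":[[0,0,0],[0,0,0],[0,0,0],[0,0,0],[0,0,0],[0,0,0],[0,0,0],[0,0,0]],"twist":[0,0,0,0,0,0,0,0]}' 255
```

```text
time: 48.75
tool_pos: [499.2, -305.9, 85.3]
tcp_rot: [-3.133, -0.032, -0.022]
contact_force: [0.3, -0.7, 0.5]
grip_width: 92.0
time: 49.75
tool_pos: [499.1, -305.9, 85.3]
tcp_rot: [-3.133, -0.031, -0.022]
contact_force: [-0.3, -0.5, 0.2]
grip_width: 27.9
```

```bash
python3 -m handwheel '{"translation":[[0,0,0],[0,0,0],[0,0,0],[0,0,0.05],[0,0,0.1],[0,0,0.2],[0,0,0],[0,0,0]],"twist":[0,0,0,0,0,0,0,0]}'
python3 -c "
from h import *
c=snap('side','s9.png')
im=c['img'][180:400,200:420,::-1]; cv2.imwrite('pics/s9.png',cv2.resize(im,None,fx=2.7,fy=2.7,interpolation=2))"
```

```text
time: 50.75
tool_pos: [498.9, -305.7, 141.1]
tcp_rot: [-3.133, -0.032, -0.022]
contact_force: [-0.3, -0.6, -1.3]
grip_width: 27.5
```

View pics/s9.png

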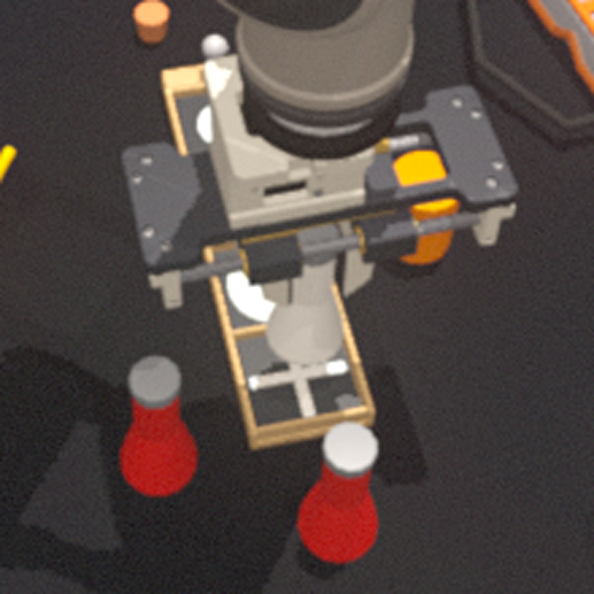

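```bash
python3 -m handwheel '{"translation":[[0,0,0.2],[0,0,0.2],[0,0.1,0],[0,0.2,0],[0,0.25,0],[0,0.25,0],[0,0.25,0],[0,0.25,0]],"twist":[0,0,0,0,0.03,0.03,0.03,0.02]}'
python3 -m handwheel '{"translation":[[0.01,0.27,0],[0.01,0.27,0],[0.01,0.27,0],[0.01,0.27,0],[0.01,0.27,0],[0.01,0.27,0],[0.01,0.27,0],[0.01,0.27,0]],"twist":[0.02,0,0,0,0,0,0,0]}'
```

```text
time: 51.8
tool_pos: [492.5, -100.3, 189.3]
tcp_rot: [-3.12, -0.015, 0.152]
contact_force: [-0.5, -0.0, -1.1]
grip_width: 27.9
time: 52.8
tool_pos: [491.3, 239.6, 174.1]
tcp_rot: [-3.115, 0.01, 0.187]
contact_force: [-0.5, -0.2, -0.4]
grip_width: 27.5
```

```bash
python3 -m handwheel '{"translation":[[0.03,0.1,0],[0.03,0.1,0],[0.03,0.1,0],[0.03,0.08,0],[0,0,-0.1],[0,0,-0.1],[0,0,-0.1],[0,0,-0.05]],"twist":[0,0,0,0,0,0,0,0]}'
```

```text
time: 53.8
tool_pos: [507.1, 298.4, 113.1]
tcp_rot: [-3.117, 0.018, 0.188]
contact_force: [-0.2, -1.2, -1.9]
grip_width: 27.9
```

```bash
python3 -m handwheel '{"translation":[[0.02,0.01,-0.06],[0.01,0,-0.05],[0,0,-0.04],[0,0,-0.02],[0,0,0],[0,0,0],[0,0,0],[0,0,0]],"twist":[0,0,0,0,0,0,0,0]}'
python3 -c "
from h import *
c=snap('side','s10.png')
im=c['img'][20:220,180:380,::-1]; cv2.imwrite('pics/s10.png',cv2.resize(im,None,fx=3,fy=3,interpolation=2))"
```

```text
time: 54.8
tool_pos: [512.5, 300.0, 86.5]
tcp_rot: [-3.116, 0.017, 0.188]
contact_force: [-0.4, 1.0, -0.7]
grip_width: 27.8
```

View pics/s10.png

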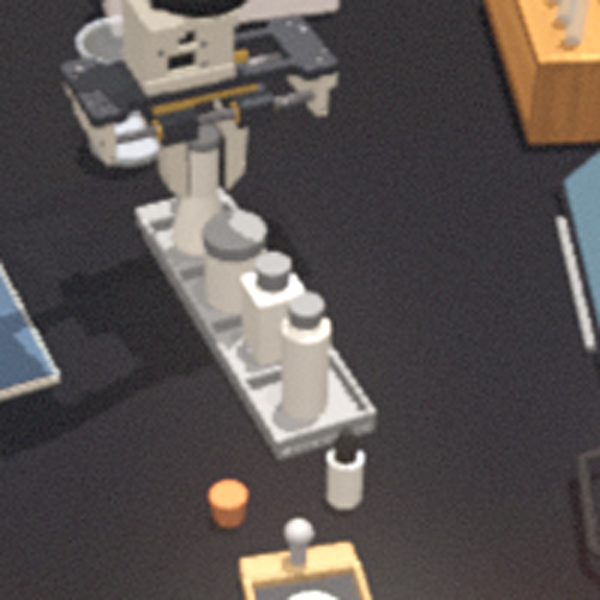

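```bash
python3 -m handwheel '{"translation":[[0,0,-0.01],[0,0,-0.01],[0,0,-0.01],[0,0,-0.01],[0,0,0],[0,0,0],[0,0,0],[0,0,0]],"twist":[0,0,0,0,0,0,0,0]}'
```

```text
time: 55.85
tool_pos: [512.5, 300.0, 80.2]
tcp_rot: [-3.116, 0.017, 0.188]
contact_force: [-0.4, -0.2, -1.2]
grip_width: 27.7
```

```bash
python3 -m handwheel '{"translation":[[0,0,-0.007],[0,0,-0.007],[0,0,0],[0,0,0],[0,0,0],[0,0,0],[0,0,0],[0,0,0]],"twist":[0,0,0,0,0,0,0,0]}'
python3 -m handwheel '{"translation":[[0,0,-0.01],[0,0,-0.01],[0,0,0],[0,0,0],[0,0,0],[0,0,0],[0,0,0],[0,0,0]],"twist":[0,0,0,0,0,0,0,0]}'
```

```text
time: 56.85
tool_pos: [512.7, 300.4, 80.1]
tcp_rot: [-3.116, 0.015, 0.188]
contact_force: [0.4, 0.0, 0.2]
grip_width: 27.8
time: 57.85
tool_pos: [512.9, 300.8, 80.0]
tcp_rot: [-3.115, 0.013, 0.188]
contact_force: [-0.9, -0.3, 1.5]
grip_width: 28.0
```

```bash
python3 -m handwheel '{"translation":[[0,0,-0.01],[0,0,-0.01],[0,0,-0.01],[0,0,-0.01],[0,0,-0.01],[0,0,0],[0,0,0],[0,0,0]],"twist":[0,0,0,0,0,0,0,0]}'
```

```text
time: 58.85
tool_pos: [512.9, 301.1, 79.9]
tcp_rot: [-3.114, 0.01, 0.189]
contact_force: [-1.4, 0.0, 2.0]
grip_width: 27.9
```

Firm light contact (2 N). Release, rise, and back off.

```bash
python3 -m handwheel '{"translation":[[0,0,0],[0,0,0],[0,0,0],[0,0,0],[0,0,0],[0,0,0],[0,0,0.1],[0,0,0.3]],"twist":[0,0,0,0,0,0,0,0]}' 0
python3 -m handwheel '{"translation":[[0,0,0.3],[0,0,0.3],[-0.2,0,0],[-0.2,0,0],[-0.2,0,0],[-0.2,0,0],[0,0,0],[0,0,0]],"twist":[0,0,0,0,0,0,0,0]}'
python3 -c "
from h import *
p=[(529,199.5,.179)]
c=snap('scene','s11.png')
im=c['img'][150:350,170:450,::-1]; cv2.imwrite('pics/s11.png',cv2.resize(im,None,fx=2.8,fy=2.8,interpolation=2))
for l in ['jar','tall_bottle','square_bottle','flask']:
  for r in spot_point('scene',l)[:3]: print(l,round(r['score'],2),np.round(w(c,r['position'])))
c=snap('side','s12.png')
im=c['img'][40:240,200:340,::-1]; cv2.imwrite('pics/s12.png',cv2.resize(im,None,fx=3,fy=3,interpolation=2))"
```

```text
time: 59.85
tool_pos: [511.0, 300.2, 137.9]
tcp_rot: [-3.116, 0.018, 0.189]
contact_force: [0.6, 0.6, 0.2]
grip_width: 91.3
time: 60.85
tool_pos: [390.5, 301.0, 244.8]
tcp_rot: [-3.111, -0.003, 0.188]
contact_force: [0.7, 1.2, -0.6]
grip_width: 91.6
jar 0.72 [ 608. -207.   -1.]
jar 0.66 [525. 236.   7.]
jar 0.19 [527. 202.   2.]
tall_bottle 0.63 [547. 107.   3.]
square_bottle 0.83 [539. 167.   5.]
flask 0.75 [511. 302.   4.]
flask 0.75 [ 496. -395.   -3.]
flask 0.58 [ 404. -331.    1.]
```

View pics/s11.png

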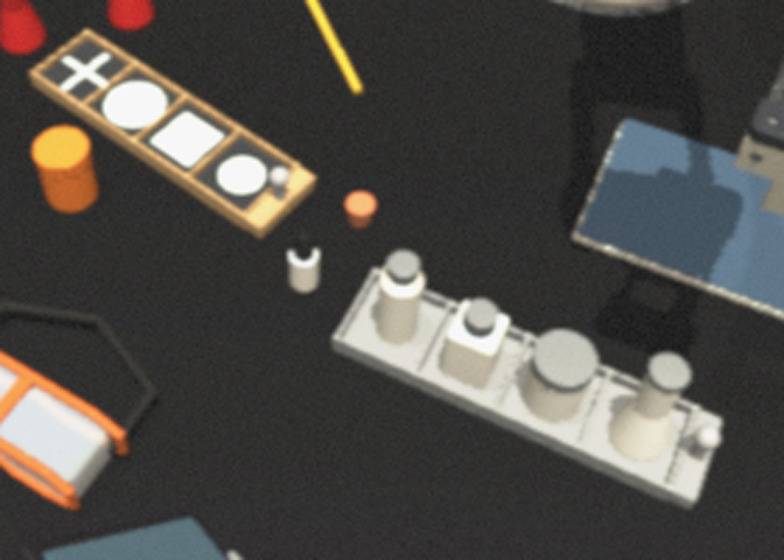

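View pics/s12.png

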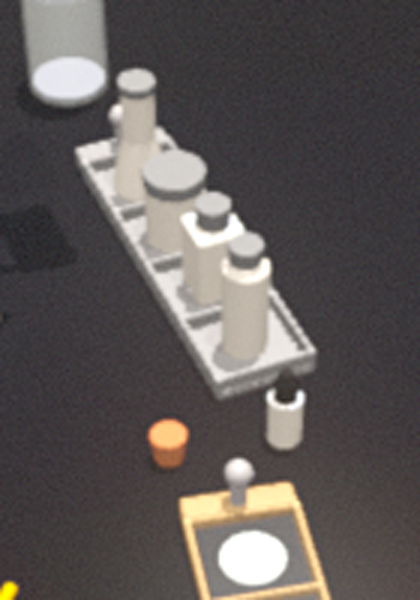

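```bash
python3 -c "
from plant import *
print(close_job())"
```

```text
the job is handed in; nothing more can be done
None
```

All four bottles are in the aluminium rack in reverse order, and I handed the job in at about 61 s of the 99 s allowed. From the compartment farthest from the aluminium post to the one beside it they stand: tall bottle, square bottle, jar, flask. In the wooden rack the tall bottle was next to the post and the flask farthest away.

**Setting down:** Each bottle was lowered in small steps until contact showed in the force reading or the height stopped falling, then released. Contact forces were about 1.5–2 N.

**Last checks:** The final scene and side pictures show all four upright, one to a compartment, with the gripper empty and clear. The insets left in the wooden rack confirm the old order. The red flasks and the orange jar were not touched and look unmoved. The network's positions agreed with the compartment centres to within about 3 mm, except the tall bottle. It was reported about 8 mm off along the row, but the pictures and the release pose put it near the centre.

**Not ideal:** The tool's tilt drifted up to about 3° during fast moves. The bottles may have been set down slightly tilted before they settled flat on release.

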